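# Dock two hive sensors and hold the dock's recessed pairing button with a stylus

## Robot

A 6-joint arm with a two-finger parallel gripper is mounted at the origin on the work surface. World frame = base frame: x ahead of the robot, y to its left, z up, the work surface at z = 0. Lengths are in m, angles in rad, forces in N, time in s.
With the tool pointing down it reaches from about 0.35 to 0.775 m from the base axis. Payload 5.5 kg.
Tool frame: the origin (TCP) lies midway between the tips of the shut fingers; the grasp point (between the pads) lies 19 mm behind it; x points along the fingers, y is the direction in which the jaws open and shut, and the axes are right-handed (so a half turn about x gives the same grasp; the last joint's range is limited). The gripper opens to 85 mm and grips with 20 to 120 N. Pads are 22 mm wide; open, the fingers measure 114 mm over their backs; the gripper's body (76 mm by 85 mm) begins 54 mm behind the grasp point. The pads swing forward as they close: fully open they stand 13 mm farther back than shut.
Start: joints at [0.98, 0.313, 0.046, 1.304, 0, 1.431], TCP at [0.251, 0.518, 0.199] pointing down, gripper open.
Joint ranges: [-2.76, 2.76], [-0.86, 1.69], [-1.03, 1.26], [-2.2, 2.34], [-1.47, 1.5], [-3.14, 3.14]. Speed limits (rad/s): [2.57, 2.57, 3.14, 3.14, 3.14, 3.14].

## Interface

Orientations are given as a unit quaternion [w, x, y, z].
In Python, from workcell import env, optics, order, models gives the robot as it stands. The module is installed in compiled form; this text tells all that it offers.
- The arm moves only by the tool servo_tool, never from a script. Its argument "moves" is a list of rows, each a list of 5 numbers: the shift along the tool's x, y, z in cm, then the turn about the tool's x in rad, then the closure, from -1 (fully open) to 1 (shut). A call has exactly 10 rows; each row shifts and turns the commanded pose from where the row before left it, along the tool's axes as they then stand; what a row does not reach is not made up. A row lasts 1/8 s, in which the tool goes at most 62.5 mm and 10.7 degrees, less where a joint would pass 70% of its speed; a pose out of reach is approached as far as the arm can. A call is refused whole if a number of a shift passes 6.25 or a number of a turn 0.188, either way. A call with a gripper value outside its range is refused whole. The fingers move at their own pace and stop on an object; "grip_force" is the grip in N (left out, the last holds). Time passes only in rows, so rows that do not move let the fingers close, or fill a call up. It gives the time, the measured TCP pose, the force and the opening at its end, in the units of the state.
- env.get_state(): the state, without advancing time (a new reading comes with each control period).
- optics.read_camera(name): name is "scene" or "top" or "wrist"; returns a dict with "pixels" (384x512x3 uint8, blue, green, red), "vertical_fov" (degrees; the focal length in pixels is half the picture's height over the tangent of half this angle, whatever the lens; pixels are square), "cx", "cy" (the principal point, pixels), "extrinsics" (4x4, takes a point from world to camera coordinates). Camera axes: x right, y up, looking along -z (the intrinsics and any distortion apply to the point x, -y, -z); pixel columns grow to the right and rows downward; lengths in m; the calibration is good to about 2 mm. A picture is of the moment at which its call begins. There is no depth.
- order.hand_in(): hands the job in, once; it reports no verdict.
Trained networks look in a picture, given as the dict that the camera call returned (one of the last four; its "shot" number tells which), for a name from the list of things; names that differ only in an ending like _2 or _b are one class to them, and where a whole thing is asked for, a point or a joint stands for the part that bears it (a point fixed in the world has none). Each returns a list of dicts, best first, with "conf" (0 to 1); they miss things now and then, are a little off and sometimes report something else, mostly with a low value. They report only what shows in the picture. A call takes as long as a camera call. They do not tell look-alikes from the thing itself.
- models.outline_of(name, picture): "pixels" (384x512 bool, what is visible of it) and "location" ([column, row] in pixels, amid what is visible of it).
- models.pinpoint(name, picture): "location" ([column, row] in pixels: a listed point, or the origin of a listed thing).
The state is a dict: "clock": time; "joint_pos": joint angles; "qvel": joint speeds; "tau": joint torques, N m; "tcp_pos": TCP position; "orientation": TCP orientation; "wrist_force": force on the tool from outside, world axes, zero at the start; "ft_torque": the same for the moment, N m; "finger_gap": finger opening in m.
Only numpy, scipy, OpenCV 4.12 (cv2) and the standard library are available. Lean on these libraries where they do the work, as an engineer would, in place of code of your own. Each camera call takes 0.05 s, during which the arm holds its last target.

## Task

Two hive sensors are waiting upright in the light wooden rack: stand them, contact end down and fully home, in the two empty bays of the grey charging dock, and let go of them. Then take the steel stylus from the dark tool block, reach it down through the small steel-rimmed hole in the dock's deck and hold the recessed pairing button all the way down, but not before both sensors are docked. Finish while still gripping the stylus and holding the button down, and leave everything else standing where it is.

Things in the scene. Friction and masses are not known exactly. Their poses are not given: they have to be found in the camera images.
- sensor_a: Hive sensor: an upright white tube 18 mm across with a grey head 26 mm across on top (two dark rings near the top of the head); 120 mm long over all: tube the lowest 75 mm, head from 75 to 120 mm. The lowest 7 mm taper to a flat contact end 11 mm across. 60 g (may vary by 30 per cent). Origin at the centre of the contact end, z along the sensor to its head. One of the two to be docked; starts in one of the rack's three holes, standing in it 38 mm deep.
- sensor_b: Hive sensor: an upright white tube 18 mm across with a grey head 26 mm across on top (two dark rings near the top of the head); 120 mm long over all: tube the lowest 75 mm, head from 75 to 120 mm. The lowest 7 mm taper to a flat contact end 11 mm across. 60 g (may vary by 30 per cent). Origin at the centre of the contact end, z along the sensor to its head. The other one to be docked; starts in another of the rack's holes, likewise.
- bay_2 (a point): Centre of the mouth of an empty bay of the dock, level with the dock's deck, 55 mm above the table: a round hole 21 mm across and 42 mm deep with a flat floor; a sensor in it stands with its head's top 78 mm above the deck. The bay is second from the left of the row of four, seen from the robot. z up, x along the dock's x axis.
- bay_4 (a point): The same for the other empty bay, the last on the right of the row; either sensor may go in either bay.
- dock: Charging and pairing dock, fixed to the table: grey box 130 (x) x 236 (y) x 55 mm, origin at the centre of its underside, x pointing away from its front edge, z up. Four bays in a row along its y axis, 52 mm apart, at x = +28 mm, y = +78, +26, -26, -78 mm; the first and third are taken. The hole of the pairing button is at x = -36, y = +100 mm; a dark display lies flat in the deck at x = -36, y = -45 mm.
- reset_hole (a point): Centre, at deck height (55 mm above the table), of the steel-rimmed round hole in the dock's deck over the pairing button: 14 mm across, straight down; z up. The button's face lies 14 mm below this point when it is up.
- reset_button (a joint): Travel of the pairing button, m: 0 up, 0.005 fully down (a hard stop). A white cap 12 mm across in the hole that moves straight down and springs back: 1.8 N to start it, 6 N to bring it fully down. A finger cannot reach it.
- rack: Light wooden block 60 (x) x 170 (y) x 50 mm, fixed, origin at the centre of its underside, z up. Three holes in a row along its y axis, at y = +52, 0, -52 mm, 20 mm across and 38 mm deep, holding the two sensors and a marker in any order.
- tool_block: Dark wooden block 56 (x) x 164 (y) x 50 mm, fixed, origin at the centre of its underside, z up. Three holes in a row along its y axis, at y = +52, 0, -52 mm, 10 mm across and 38 mm deep, holding the stylus, a grafting tool and a brush in any order. Rack and block stand one on each side of the dock and may change sides.
- stylus: Blunt stylus, the only thing in the tool block that stands handle up: a plain round steel shank 8 mm across, 60 mm long, its last 8 mm a cone narrowing to a blunt flat tip 4 mm across, under a round ribbed aluminium handle 14 mm across and 80 mm long (from 60 to 140 mm above the tip). 60 g. Origin at the centre of the tip, z along the stylus to the handle. Its tip stands 38 mm deep in the block.
- docked_1: Hive sensor: an upright white tube 18 mm across with a grey head 26 mm across on top (two dark rings near the top of the head); 120 mm long over all: tube the lowest 75 mm, head from 75 to 120 mm. The lowest 7 mm taper to a flat contact end 11 mm across. 60 g (may vary by 30 per cent). Origin at the centre of the contact end, z along the sensor to its head. Already docked in the first bay from the left; leave it there.
- docked_3: Hive sensor: an upright white tube 18 mm across with a grey head 26 mm across on top (two dark rings near the top of the head); 120 mm long over all: tube the lowest 75 mm, head from 75 to 120 mm. The lowest 7 mm taper to a flat contact end 11 mm across. 60 g (may vary by 30 per cent). Origin at the centre of the contact end, z along the sensor to its head. Already docked in the third bay from the left; leave it there.
- marker: Paint marker just under 18 mm across, 112 mm tall, aluminium barrel, white cap of the same width, no wider head; stands in the rack. Origin at the centre of its lower end. Leave it there.
- graft_tool: Grafting tool, thin wooden handle 8 mm across standing in the tool block, thin steel wire hook up to 141 mm above its lower end. Origin at its lower end. Leave it there.
- brush: Small brush, thin wooden handle 8 mm across standing in the tool block, flat bristles up, 126 mm tall. Origin at its lower end. Leave it there.
- queen_cage: Small wooden cage block 34 x 85 x 16 mm lying on the table between robot and dock. Origin at the centre of its underside. Leave it there.
- cell_bar: Wooden bar 24 x 430 x 10 mm with nine wax cups on it (24 mm high with them), lying on the table beyond the dock. Origin at the centre of its underside. Leave it there.
- honey_jar: Closed amber glass jar 68 mm across, 100 mm tall, on the table at the left. Origin at the centre of its underside. Leave it there.
Not all that is in view belongs to the job. What is shaped like the sensor_a but green or pink is not meant.

How it is judged:
On the way, in this order (a step that is already met when the one before it is completed fails the run):
1. both sensors stand fully home in the two empty bays, released (((horizontal distance between sensor_a and bay_2 below 0.0065 m and z of sensor_a in the frame of bay_2 below -0.037 m and angle between sensor_a's own z axis and vertical below 0.2 rad) or (horizontal distance between sensor_a and bay_4 below 0.0065 m and z of sensor_a in the frame of bay_4 below -0.037 m and angle between sensor_a's own z axis and vertical below 0.2 rad)) and ((horizontal distance between sensor_b and bay_2 below 0.0065 m and z of sensor_b in the frame of bay_2 below -0.037 m and angle between sensor_b's own z axis and vertical below 0.2 rad) or (horizontal distance between sensor_b and bay_4 below 0.0065 m and z of sensor_b in the frame of bay_4 below -0.037 m and angle between sensor_b's own z axis and vertical below 0.2 rad)) and contact force between the fingers and sensor_a below 0.1 N and contact force between the fingers and sensor_b below 0.1 N), for 0.3 s.
2. the stylus, held in the fingers, holds the pairing button all the way down (value of joint reset_button above 0.004 m and contact force between stylus and reset_button above 3 N and contact force between the fingers and stylus above 2 N and z of stylus in the frame of reset_hole below -0.015 m and angle between stylus's own z axis and vertical below 0.3 rad), for 0.5 s.
At the end, for the whole second after the job is handed in: Both sensors released in the two bays that were empty, one each: foot within 5 mm of the floor and 6.5 mm of centre, tilt under 0.2 rad; the stylus, gripped in the fingers, tilt under 0.3 rad, at least 15 mm down the hole, holds the button at least 4 of its 5 mm down with over 3 N (all of step 1 and all of step 2); the arm keeps its last pose, push and grip.
It fails at once if the pairing button is pressed while a sensor is not docked (value of joint reset_button above 0.002 m and not (((horizontal distance between sensor_a and bay_2 below 0.0065 m and z of sensor_a in the frame of bay_2 below -0.037 m and angle between sensor_a's own z axis and vertical below 0.2 rad) or (horizontal distance between sensor_a and bay_4 below 0.0065 m and z of sensor_a in the frame of bay_4 below -0.037 m and angle between sensor_a's own z axis and vertical below 0.2 rad)) and ((horizontal distance between sensor_b and bay_2 below 0.0065 m and z of sensor_b in the frame of bay_2 below -0.037 m and angle between sensor_b's own z axis and vertical below 0.2 rad) or (horizontal distance between sensor_b and bay_4 below 0.0065 m and z of sensor_b in the frame of bay_4 below -0.037 m and angle between sensor_b's own z axis and vertical below 0.2 rad)))).
It fails at once if a sensor that was already docked is pulled up, moved or tilted ((distance of docked_1 from where it was at the start of the episode above 0.015 m or angle between docked_1's own z axis and vertical above 0.35 rad) or (distance of docked_3 from where it was at the start of the episode above 0.015 m or angle between docked_3's own z axis and vertical above 0.35 rad)).
It fails at once if the marker, grafting tool or brush is taken out or knocked over ((distance of marker from where it was at the start of the episode above 0.02 m or angle between marker's own z axis and vertical above 0.35 rad) or (distance of graft_tool from where it was at the start of the episode above 0.02 m or angle between graft_tool's own z axis and vertical above 0.35 rad) or (distance of brush from where it was at the start of the episode above 0.02 m or angle between brush's own z axis and vertical above 0.35 rad)).
It fails at once if the queen cage, cell bar or honey jar is moved by more than 30 mm or tipped ((distance of queen_cage from where it was at the start of the episode above 0.03 m or angle between queen_cage's own z axis and vertical above 0.35 rad) or (distance of cell_bar from where it was at the start of the episode above 0.03 m or angle between cell_bar's own z axis and vertical above 0.35 rad) or (distance of honey_jar from where it was at the start of the episode above 0.03 m or angle between honey_jar's own z axis and vertical above 0.35 rad)).
It also fails if it takes over 72 s, if anything falls off the work surface, if the arm or the gripper's body presses on something with over 40 N, if the wrist force passes 120 N, or if a joint passes its speed limit or range.

## Working session

There is one attempt and no reset: what is moved stays moved. The work goes in short steps, Python scripts to look and compute and a tool call to move; the robot and the scene stay as the last step left them, time stands still between calls to the robot, and variables do not carry over. Pictures are saved under pics/ and viewed, and the job is handed in when it is done.

Besides the shell and the picture viewer there is one more tool, called after "Request:" as name(argument=value, ...) on one line, values as JSON. servo_tool: Moves the arm, as the interface text tells. Its arguments: {"type":"object","properties":{"moves":{"type":"array"},"grip_force":{"type":"number"}},"required":["moves"]}

```bash
mkdir -p pics; ls
python3 - <<'E'
from workcell import env, optics, order, models
import cv2
s=env.get_state(); print({k:(v if not hasattr(v,'tolist') else v.tolist()) for k,v in s.items()})
for n in ["scene","top","wrist"]:
    p=optics.read_camera(n); print(n,{k:(v.tolist() if hasattr(v,'tolist') else v) for k,v in p.items() if k!='pixels'})
    cv2.imwrite(f"pics/{n}0.png",p['pixels'])
E
```

```text
pics
{'clock': 0.0, 'joint_pos': [0.9803969982590828, 0.31398479982389965, 0.04494308894974656, 1.3035862479847358, 1.7015323951854327e-05, 1.4312247383114527], 'qvel': [-0.0008821091388436495, -0.0003586983032958195, 0.000483023164924184, -0.0019287098621629528, 0.0014017663324510238, 0.0008430553516343246], 'tau': [0.0005642911128234118, -48.06257128715515, 29.85342264175415, 0.01939732872415334, -0.0001318165050179232, 1.1524609533353214e-05], 'tcp_pos': [0.25019609656540953, 0.5170682510250034, 0.19800312154510938], 'orientation': [0.6889811180549653, 0.1574424453217784, 0.6894546457592027, -0.15864799657065054], 'wrist_force': [0.03558389165921151, -0.23435536039626412, -0.33264196035399246], 'ft_torque': [-0.05191270719691578, -0.008795388114060049, 0.00023257974626116553], 'finger_gap': 0.08560799207803184}
scene {'vertical_fov': 50.84662593255144, 'cx': 259.6737190441831, 'cy': 192.2457002408507, 'extrinsics': [[0.8040379341700906, 0.594574519624498, -0.002034951790696539, -0.4860505304134547], [-0.3043033759456987, 0.4144422831000882, 0.8576928642391967, 0.08856978699550176]
[... 216 characters left out ...]
insics': [[-0.006361187679464814, -0.9999596800968239, 0.006338254646519774, 0.06902744474499957], [0.9970688233842212, -0.0058592631891702515, 0.07628519168282206, -0.5987686954025492], [-0.0762449783691457, 0.006804940524173448, 0.9970658935386121, -1.428643935877154], [0.0, 0.0, 0.0, 1.0]], 'shot': 2}
wrist {'vertical_fov': 66.30926193310833, 'cx': 249.63917143349366, 'cy': 193.78669842270662, 'extrinsics': [[0.4344951646519257, 0.900672888652136, -0.0015164237911524845, -0.573951375270097], [-0.85521096849387, 0.4120344744841691, -0.3143911436480562, 0.04195710963753263], [-0.2825387606362604, 0.137898293983548, 0.9492923202336327, -0.37997023164734656], [0.0, 0.0, 0.0, 1.0]], 'shot': 3}
```

View pics/scene0.png

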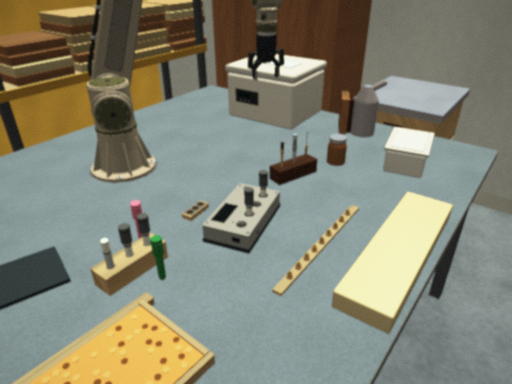

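View pics/top0.png

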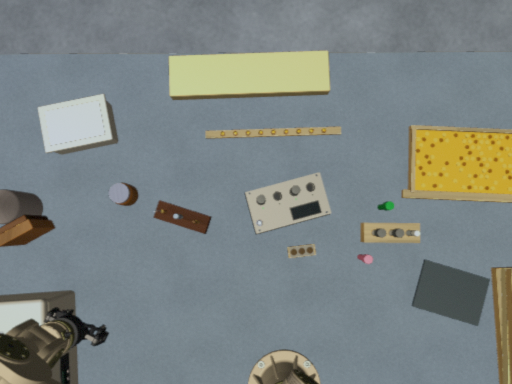

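View pics/wrist0.png

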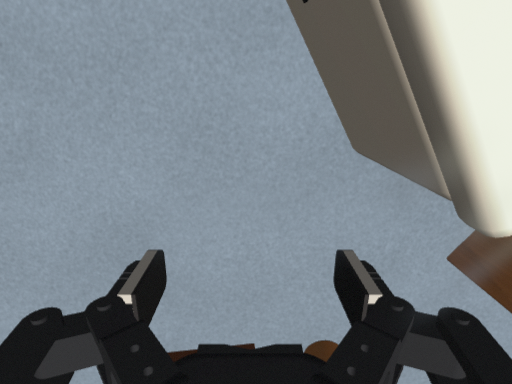

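```bash
cat > h.py <<'E'
from workcell import env, optics, order, models
import numpy as np, cv2
from scipy.spatial.transform import Rotation as R
def K(p):
    h=p['pixels'].shape[0]; f=h/2/np.tan(np.radians(p['vertical_fov'])/2); return f
def ray(p,uv):
    f=K(p); E=np.array(p['extrinsics']); d=np.array([(uv[0]-p['cx'])/f,-(uv[1]-p['cy'])/f,-1.])
    Rm=E[:3,:3]; c=-Rm.T@E[:3,3]; return c,Rm.T@d
def atz(p,uv,z):
    c,d=ray(p,uv); return (c+d*(z-c[2])/d[2])
def proj(p,X):
    f=K(p); E=np.array(p['extrinsics']); q=E[:3,:3]@np.asarray(X)+E[:3,3]
    return np.array([p['cx']+f*q[0]/-q[2], p['cy']-f*q[1]/-q[2]])
def tri(ps):
    A=np.zeros((3,3));b=np.zeros(3)
    for p,uv in ps:
        c,d=ray(p,uv); d/=np.linalg.norm(d); M=np.eye(3)-np.outer(d,d); A+=M;b+=M@c
    return np.linalg.solve(A,b)
def tool():
    s=env.get_state(); q=s['orientation']; return np.array(s['tcp_pos']),R.from_quat([q[1],q[2],q[3],q[0]]).as_matrix(),s
E
python3 - <<'E'
from h import *
ps={n:optics.read_camera(n) for n in ['scene','top']}
Z=dict(sensor_a=[.012,.013],bay_2=[.055],dock=[0],reset_hole=[.055],rack=[0],tool_block=[0],stylus=[.012],marker=[.012],graft_tool=[.012],brush=[.012],queen_cage=[0],cell_bar=[0],honey_jar=[0])
for n in Z:
    for c in ps:
        for r in models.pinpoint(n,ps[c])[:6]:
            print(n,c,round(r['conf'],2),np.round(r['location'],1),np.round(atz(ps[c],r['location'],Z[n][0]),4)[:2])
p,Rm,s=tool(); print(p,Rm)
im=ps['top']['pixels'][150:280,130:440]; cv2.imwrite('pics/t1.png',cv2.resize(im,None,fx=2.5,fy=2.5,interpolation=cv2.INTER_CUBIC))
E
```

```text
sensor_a scene 0.73 [162.1 280.1] [ 0.5592 -0.3186]
sensor_a scene 0.7 [143.9 237.2] [ 0.3961 -0.2364]
sensor_a scene 0.65 [133.5 266.6] [ 0.4682 -0.3279]
sensor_a scene 0.53 [147.9 255.1] [ 0.4625 -0.2789]
sensor_a top 0.62 [370.7 230.9] [ 0.4721 -0.2767]
sensor_a top 0.55 [388.9 232.3] [ 0.4673 -0.3335]
sensor_a top 0.53 [379.3 204. ] [ 0.5559 -0.3058]
sensor_a top 0.46 [357.9 253.9] [ 0.4011 -0.2352]
bay_2 scene 0.88 [240.8 224.6] [ 0.6065 -0.0851]
bay_2 scene 0.7 [253.1 206.3] [0.5793 0.0034]
bay_2 top 0.76 [278.8 195.1] [0.5828 0.0109]
bay_2 top 0.69 [168.1 208.1] [0.5453 0.3468]
dock scene 0.85 [240.5 221.7] [ 0.5475 -0.0152]
dock scene 0.59 [132.2 267.8] [ 0.4565 -0.325 ]
dock scene 0.36 [150.5 255.7] [ 0.457 -0.268]
dock top 0.74 [182.4 215.5] [0.524  0.3123]
dock top 0.65 [290. 204.] [ 0.5581 -0.0267]
dock top 0.52 [385.8 229.4] [ 0.4763 -0.3273]
dock top 0.33 [309.5 189.8] [ 0.6027 -0.0889]
dock top 0.25 [261.6 222.1] [0.5017 0.0633]
reset_hole scene 0.94 [251.9 184.8] [0.5036 0.0969]
reset_hole top 0.56 [260.1 223.3] [0.4976 0.0683]
reset_hole top 0.36 [263.  197.1] [0.577
[... 683 characters left out ...]
.5392 0.3485]
brush scene 0.47 [252.  228.3] [ 0.6036 -0.0341]
brush scene 0.38 [242.7 221.3] [ 0.5622 -0.0231]
brush top 0.46 [198.3 221.6] [0.5044 0.2607]
queen_cage scene 0.84 [191.3 212.6] [ 0.4006 -0.0651]
queen_cage top 0.89 [302.4 249.6] [ 0.4149 -0.0639]
cell_bar scene 0.88 [316.1 243.6] [0.7718 0.025 ]
cell_bar top 0.86 [273.5 135.7] [0.7765 0.0236]
honey_jar scene 0.67 [336.2 162.9] [0.5955 0.482 ]
honey_jar top 0.95 [128.5 194.4] [0.5915 0.4825]
honey_jar top 0.51 [287.4 205.3] [ 0.5541 -0.0184]
[0.25052796 0.5175764  0.19894245] [[ 5.72364266e-05  4.35711146e-01  9.00086548e-01]
 [ 7.40708108e-05  9.00086545e-01 -4.35711150e-01]
 [-9.99999996e-01  9.16086896e-05  1.92442595e-05]]
```

View pics/t1.png

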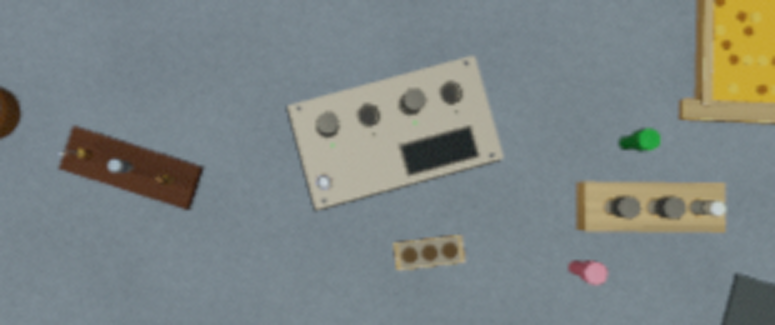

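Run:
```python
from h import *
p=optics.read_camera('wrist'); c,d=ray(p,[p['cx'],p['cy']]); t,Rm,s=tool()
print('cam in tool',Rm.T@(c-t),'dir',Rm.T@d)
p=optics.read_camera('top')
from scipy.optimize import least_squares
px=np.array([(289,105),(474,57),(502,157),(317,209)])/2.5+[130,150]-0.3
loc=np.array([(65,118),(65,-118),(-65,-118),(-65,118)])/1000
W=np.array([atz(p,u,.055)[:2] for u in px])
def T(v,l): c,s=np.cos(v[2]),np.sin(v[2]); return l@np.array([[c,s],[-s,c]])+v[:2]
r=least_squares(lambda v:(T(v,loc)-W).ravel(),[.55,-.02,.2]); print(r.x,r.fun)
for n,l in dict(b1=(28,78),b2=(28,26),b3=(28,-26),b4=(28,-78),hole=(-36,100)).items(): print(n,T(r.x,np.array(l)/1000))
px=np.array([(72,127),(203,167),(189,208),(60,167)])/2.5+[130,150]-.3
W=np.array([atz(p,u,.05)[:2] for u in px]);loc=np.array([(28,82),(28,-82),(-28,-82),(-28,82)])/1000
r=least_squares(lambda v:(T(v,loc)-W).ravel(),[.55,.3,-.2]); print(r.x,r.fun*1e3)
px=np.array([(578,182),(725,183),(725,231),(580,230)])/2.5+[130,150]-.3
W=np.array([atz(p,u,.05)[:2] for u in px]);loc=np.array([(30,85),(30,-85),(-30,-85),(-30,85)])/1000
r=least_squares(lambda v:(T(v,loc)-W).ravel(),[.46,-.3,0]); print(r.x,r.fun*1e3)
```

```text
cam in tool [-0.17487479 -0.00037287 -0.08035448] dir [9.49220453e-01 4.49978637e-04 3.14611394e-01]
[ 0.56038303 -0.01670541  0.25762019] [-6.04249091e-04  1.21602607e-03  2.05275281e-03 -8.04600651e-04
 -1.36812218e-03 -1.85624170e-03 -8.03815295e-05  1.44481628e-03]
b1 [0.56758616 0.06585436]
b2 [0.58083472 0.01557041]
b3 [ 0.59408328 -0.03471354]
b4 [ 0.60733184 -0.08499749]
hole [0.50009306 0.07082242]
[ 0.51950283  0.3051492  -0.30686478] [ 2.12147202 -2.30926813  2.22083158  0.85228507 -1.6379155   0.9000272
 -2.7043881   0.55695586]
[ 0.46791311 -0.32771698 -0.01257272] [ 0.84196312 -4.78944398  1.05016275  4.42353229 -0.83237464  3.29392956
 -1.05975123 -2.92801787]
```

Request:
servo_tool(moves=[[-0.8,0,0,0.187,-1],[-0.8,0,0,0.187,-1],[-0.8,0,0,0.187,-1],[-0.8,0,0,0.187,-1],[-0.8,0,0,0.187,-1],[-0.8,0,0,0.185,-1],[0,3.4,5,0,-1],[0,3.4,5,0,-1],[0,3.4,5,0,-1],[0,3.4,5,0,-1]])

```text
clock: 2.9
tcp_pos: [0.3874, 0.3161, 0.2471]
orientation: [0.5, 0.5, 0.5, -0.5]
wrist_force: [1.0, 0.3, 0.4]
finger_gap: 0.0854
```

Request:
servo_tool(moves=[[0,3.4,5,0,-1],[0,0.5,6,0,-1],[0,0.5,6,0,-1],[0,0.5,6,0,-1],[0,0.5,6,0,-1],[0,0.5,6,0,-1],[0,0.5,6,0,-1],[0,0.5,6,0,-1],[0,0.5,5,0,-1],[0,0,0,0,-1]])

```text
clock: 4.15
tcp_pos: [0.4606, -0.2058, 0.2463]
orientation: [-0.499, -0.501, -0.499, 0.501]
wrist_force: [-0.9, 0.1, -0.4]
finger_gap: 0.0852
```

Run:
```python
from h import *
p,Rm,s=tool(); print(s['clock'],p,Rm.round(4)); w=optics.read_camera('wrist'); cv2.imwrite('pics/w1.png',w['pixels'])
for n,z in dict(sensor_a=.012,rack=0,marker=.012).items():
    for r in models.pinpoint(n,w)[:5]: print(n,round(r['conf'],2),np.round(r['location'],1),atz(w,r['location'],z).round(4))
for r in models.outline_of('sensor_a',w)[:5]: print(round(r['conf'],2),r['location'],cv2.boundingRect(r['pixels'].astype('uint8')))
```

```text
4.15 [ 0.4606485  -0.2057983   0.24628531] [[-1.0e-04  1.0e+00 -5.1e-03]
 [-3.0e-04 -5.1e-03 -1.0e+00]
 [-1.0e+00 -1.0e-04  3.0e-04]]
sensor_a 0.86 [303.3 218. ] [ 0.5416 -0.2999  0.012 ]
sensor_a 0.76 [201.1 177.5] [ 0.391  -0.2361  0.012 ]
sensor_a 0.74 [253.4 204.1] [ 0.4664 -0.2772  0.012 ]
marker 0.17 [252.6 205.5] [ 0.4652 -0.2795  0.012 ]
0.9 [256.2, 235.1] (245, 208, 23, 45)
0.8 [191.8, 194.5] (176, 174, 33, 44)
0.55 [254.7, 274.0] (245, 251, 22, 42)
```

View pics/w1.png

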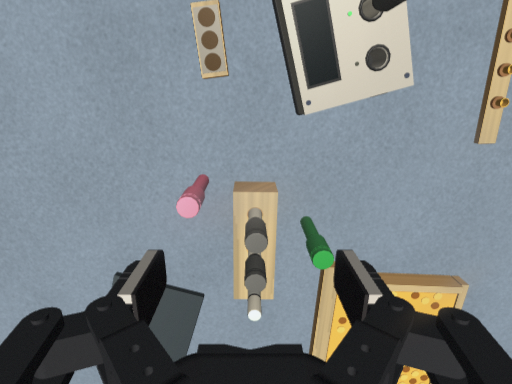

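Run:
```python
from h import *
w=optics.read_camera('wrist'); im=w['pixels'][170:330,170:340]; cv2.imwrite('pics/w2.png',cv2.resize(im,None,fx=3.6,fy=3.6,interpolation=cv2.INTER_CUBIC))
im=w['pixels'].copy()
for X in [(.4664,-.2772),(.4664,-.3292),(.4664,-.3812)]:
    print([proj(w,(*X,z)).round(1) for z in (.05,.087,.132)])
```

```text
[array([253.5, 216.8]), array([253.9, 228.3]), array([254.5, 245.7])]
[array([253.2, 250.6]), array([253.6, 264.7]), array([254.1, 285.8])]
[array([253. , 281.8]), array([253.3, 298.1]), array([253.8, 322.2])]
```

View pics/w2.png

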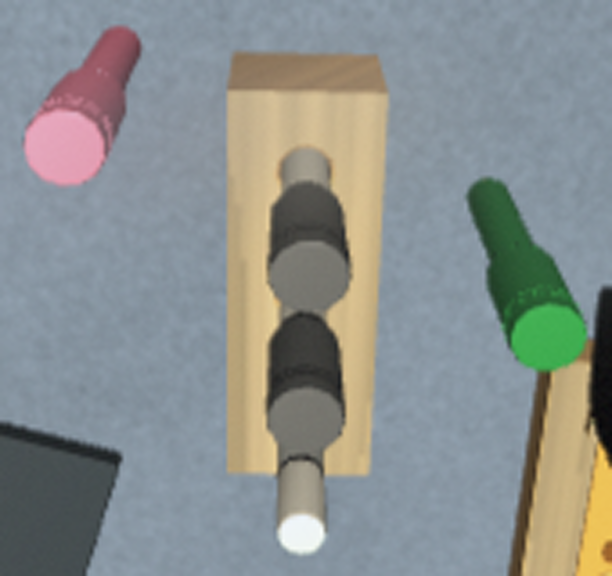

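Run:
```python
from h import *
w=optics.read_camera('wrist')
for u,z in [((309,276),.132),((307,421),.132),((301,533),.124),((228,92),.05),((387,92),.05),((370,473),.05),((228,473),.05)]:
    print(atz(w,np.array(u)/3.6+170-.4,z).round(4))
for u,z in [((309,276),.132),((307,421),.132),((301,533),.124)]: pass
```

```text
[ 0.4676 -0.278   0.132 ]
[ 0.4675 -0.3303  0.132 ]
[ 0.466  -0.3815  0.124 ]
[ 0.4389 -0.246   0.05  ]
[ 0.4978 -0.2459  0.05  ]
[ 0.4962 -0.4152  0.05  ]
[ 0.4364 -0.4154  0.05  ]
```

Request:
servo_tool(moves=[[0,0.4,3.6,0,-0.1],[0,0.4,3.7,0,-0.1],[0,0,0,0,-0.1],[3,0,0,0,-0.1],[4,0,0,0,-0.1],[3,0,0,0,-0.1],[2,0,0,0,-0.1],[2,0,0,0,-0.1],[1.6,0,0,0,-0.1],[0,0,0,0,-0.1]], grip_force=35)

```text
clock: 5.75
tcp_pos: [0.4679, -0.274, 0.0899]
orientation: [0.499, 0.5, 0.501, -0.5]
wrist_force: [-0.7, 0.2, -0.0]
finger_gap: 0.0469
```

Run:
```python
from h import *
p,Rm,s=tool(); print(s['clock'],p,s['wrist_force'],s['finger_gap']); w=optics.read_camera('wrist'); cv2.imwrite('pics/w3.png',w['pixels'])
print(proj(w,(.468,-.2785,.132)),proj(w,(p[0],p[1],.132)))
```

```text
5.75 [ 0.46786333 -0.27400842  0.08991087] [-0.68818065  0.15068101 -0.00164092] 0.046899559769234704
[249.1322197  268.22880588] [248.88222927 260.63092136]
```

View pics/w3.png

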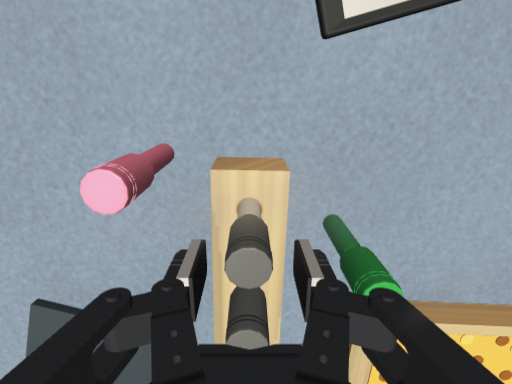

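Request:
servo_tool(moves=[[0,0,0.45,0,-0.1],[0,0,0,0,-0.1],[0,0,0,0,1],[0,0,0,0,1],[0,0,0,0,1],[0,0,0,0,1],[-1,0,0,0,1],[-3,0,0,0,1],[-4,0,0,0,1],[-4,0,0,0,1]], grip_force=35)

```text
clock: 7.05
tcp_pos: [0.4681, -0.2795, 0.2119]
orientation: [0.5, 0.5, 0.5, -0.5]
wrist_force: [0.5, -0.4, -1.2]
finger_gap: 0.0242
```

Run:
```python
from h import *
p,Rm,s=tool(); print(s['clock'],p,s['wrist_force'],s['finger_gap']); w=optics.read_camera('wrist'); cv2.imwrite('pics/w4.png',w['pixels'])
t=optics.read_camera('scene'); cv2.imwrite('pics/s4.png',cv2.resize(t['pixels'][150:310,60:300],None,fx=3,fy=3))
```

```text
7.05 [ 0.46813789 -0.27946446  0.21186501] [ 0.54499504 -0.43435921 -1.19282055] 0.024220393513374235
```

View pics/w4.png

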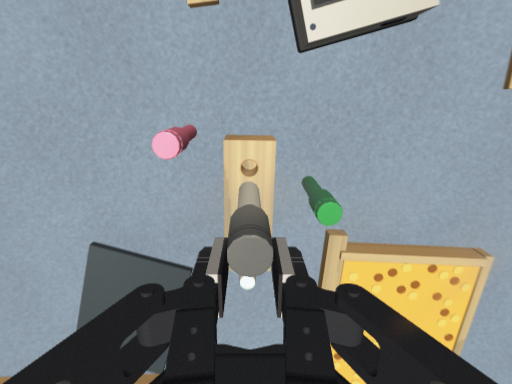

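View pics/s4.png

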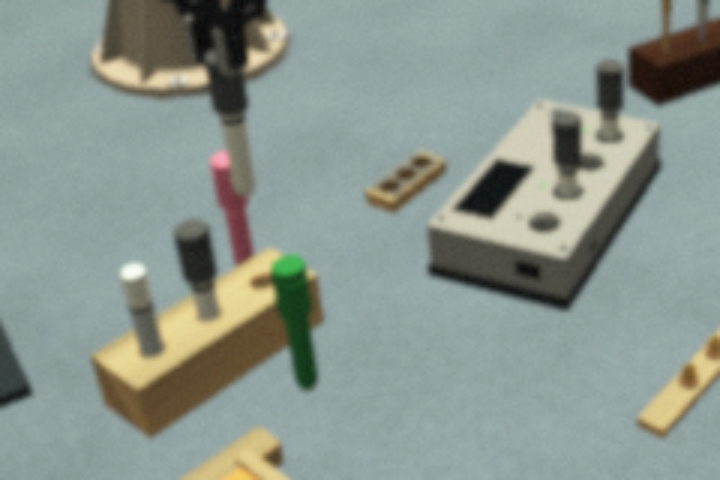

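Request:
servo_tool(moves=[[-4,0,0,0,1],[-0.5,0,0,0,1],[0,3.5,-4.8,0,1],[0,3.5,-4.8,0,1],[0,3.5,-4.8,0,1],[0,3.5,-4.8,0,1],[0,0,0,-0.129,1],[0,0,0,-0.129,1],[0,0,0,0,1],[0,0,0,0,1]])

```text
clock: 8.4
tcp_pos: [0.6082, -0.088, 0.255]
orientation: [0.559, 0.432, 0.56, -0.432]
wrist_force: [-0.3, -0.6, -0.8]
finger_gap: 0.024
```

Run:
```python
from h import *
p,Rm,s=tool(); print(s['clock'],p,Rm[:2,1],s['wrist_force'],s['finger_gap']); w=optics.read_camera('wrist'); cv2.imwrite('pics/w5.png',w['pixels'])
cv2.imwrite('pics/w5z.png',cv2.resize(w['pixels'][0:320,120:400],None,fx=1.85,fy=1.85,interpolation=cv2.INTER_CUBIC))
for n in ['bay_2','reset_hole']:
    for r in models.pinpoint(n,w)[:5]: print(n,round(r['conf'],2),np.round(r['location'],1),atz(w,r['location'],.055).round(4))
```

```text
8.4 [ 0.60815364 -0.08798523  0.25502128] [0.96750675 0.25284272] [-0.2641298  -0.5546864  -0.76763288] 0.024013565657082552
bay_2 0.98 [250.6  73.9] [0.5825 0.0146 0.055 ]
reset_hole 0.65 [251.7  29.5] [0.5718 0.0601 0.055 ]
```

View pics/w5z.png

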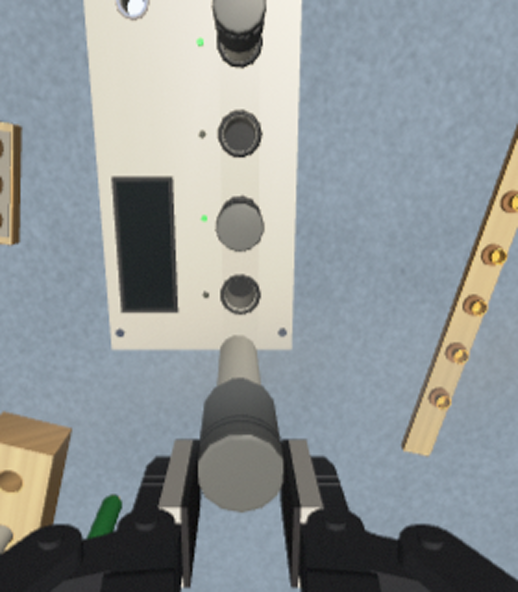

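Run:
```python
from h import *
w=optics.read_camera('wrist'); p,Rm,s=tool()
g=w['pixels']
cv2.imwrite('pics/w6.png',cv2.resize(g[50:270,190:310],None,fx=4,fy=4,interpolation=cv2.INTER_CUBIC)[:880])
for n,u,z in [('bay2',(239.5,134),.055),('bay4',(240,294),.055),('head',(240,471),p[2]+.042),('foot',(237,345),p[2]-.078),('c1',(112,349),.055),('c2',(291,349),.055)]:
    X=atz(w,np.array(u)/1.85+[120,0],z); print(n,X.round(4),'tool',(Rm.T@(X-p)*100).round(2))
```

```text
bay2 [0.5811 0.0155 0.055 ] tool [ 2.008e+01 -1.000e-02 -1.072e+01]
bay4 [ 0.6079 -0.0848  0.055 ] tool [20.08  0.03 -0.34]
head [ 0.6077 -0.0847  0.2978] tool [-4.2   0.02 -0.35]
foot [ 0.6064 -0.0852  0.1778] tool [ 7.8  -0.12 -0.34]
c1 [ 0.5286 -0.1474  0.055 ] tool [20.08 -9.22  3.7 ]
c2 [ 0.6538 -0.1144  0.055 ] tool [20.08  3.73  3.69]
```

View pics/w6.png

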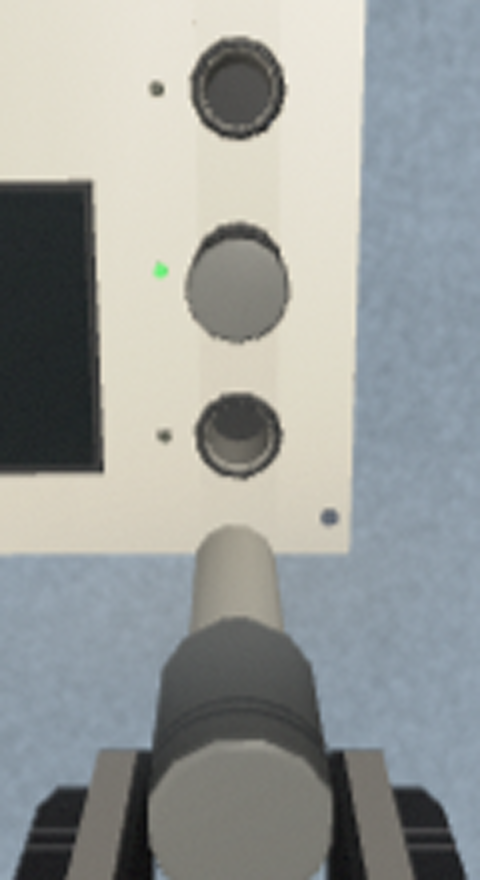

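Request:
servo_tool(moves=[[3,0,0,0,1],[4,0,0,0,1],[3,0,0,0,1],[0.6,0,0,0,1],[0,0,0,0,1],[0,0,0,0,1],[0,0,0,0,1],[0,0,0,0,1],[0,0,0,0,1],[0,0,0,0,1]])

```text
clock: 9.85
tcp_pos: [0.6086, -0.0879, 0.1499]
orientation: [0.56, 0.432, 0.56, -0.431]
wrist_force: [0.5, -0.8, -1.2]
finger_gap: 0.0239
```

Run:
```python
from h import *
w=optics.read_camera('wrist'); p,Rm,s=tool(); print(p,s['clock'])
g=w['pixels']
cv2.imwrite('pics/w7.png',cv2.resize(g[120:280,190:310],None,fx=5,fy=5,interpolation=cv2.INTER_CUBIC)[:800])
for X,z in [((.6079,-.0848),.055),((.6073,-.0850),.055)]: print(proj(w,(*X,z)))
```

```text
[ 0.60853169 -0.08788963  0.14989595] 9.9
[249.54508671 181.53595762]
[248.88346005 181.57583769]
```

View pics/w7.png

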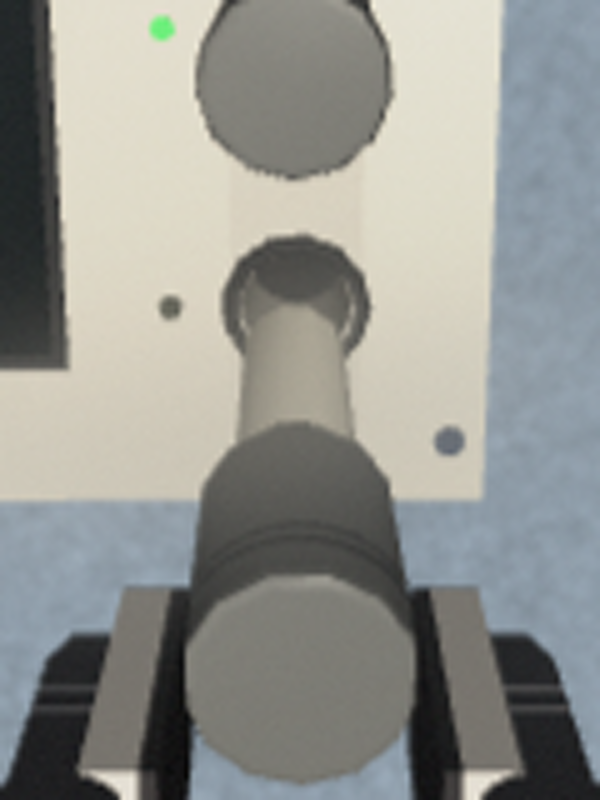

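Run:
```python
from h import *
w=optics.read_camera('wrist'); p,Rm,s=tool()
a=np.linspace(0,6.28,60)
for d in [-.001,-.0025,-.0035]:
    for r,h in [(.0055,0),(.009,.007),(.013,.075),(.013,.12)]:
        q=np.array([proj(w,p+Rm@np.array([.078-h,r*np.cos(t),d+r*np.sin(t)])) for t in a]); print(d,h,'top',((q[:,1].min()-120)*5).round(),'bot',((q[:,1].max()-120)*5).round(),'x',((q[:,0].min()-190)*5).round(),((q[:,0].max()-190)*5).round())
q=np.array([proj(w,np.array([.6079,-.0848,.055])+.0105*np.array([np.cos(t),np.sin(t),0])) for t in a]);print(((q.min(0)-[190,120])*5),((q.max(0)-[190,120])*5))
```

```text
-0.001 0 top 316.0 bot 374.0 x 266.0 327.0
-0.001 0.007 top 308.0 bot 405.0 x 246.0 348.0
-0.001 0.075 top 422.0 bot 603.0 x 198.0 395.0
-0.001 0.12 top 579.0 bot 802.0 x 170.0 423.0
-0.0025 0 top 308.0 bot 366.0 x 266.0 327.0
-0.0025 0.007 top 299.0 bot 397.0 x 246.0 348.0
-0.0025 0.075 top 412.0 bot 593.0 x 198.0 395.0
-0.0025 0.12 top 566.0 bot 790.0 x 169.0 423.0
-0.0035 0 top 302.0 bot 361.0 x 266.0 327.0
-0.0035 0.007 top 294.0 bot 392.0 x 246.0 348.0
-0.0035 0.075 top 404.0 bot 587.0 x 198.0 396.0
-0.0035 0.12 top 557.0 bot 782.0 x 169.0 423.0
[242.83373647 254.23411301] [352.84949871 360.15221295]
```

Request:
servo_tool(moves=[[0,0,-0.12,0,1],[0.7,0,0,0,1],[0.7,0,0,0,1],[0.7,0,0,0,1],[0.7,0,0,0,1],[0.7,0,0,0,1],[0,0,0,0,1],[0,0,0,0,1],[0,0,0,0,1],[0,0,0,0,1]])

```text
clock: 11.2
tcp_pos: [0.6084, -0.0868, 0.1152]
orientation: [0.56, 0.432, 0.56, -0.431]
wrist_force: [-0.1, 0.1, -0.4]
finger_gap: 0.0237
```

Run:
```python
from h import *
w=optics.read_camera('wrist'); p,Rm,s=tool(); print(p,s['clock'],s['wrist_force'],s['ft_torque'])
g=w['pixels']
cv2.imwrite('pics/w8.png',cv2.resize(g[120:280,190:310],None,fx=5,fy=5,interpolation=cv2.INTER_CUBIC)[:800])
```

```text
[ 0.60842711 -0.08680558  0.11516942] 11.25 [-0.15469199 -0.46753122 -0.92766341] [-0.04513676  0.00721367  0.02375427]
```

View pics/w8.png

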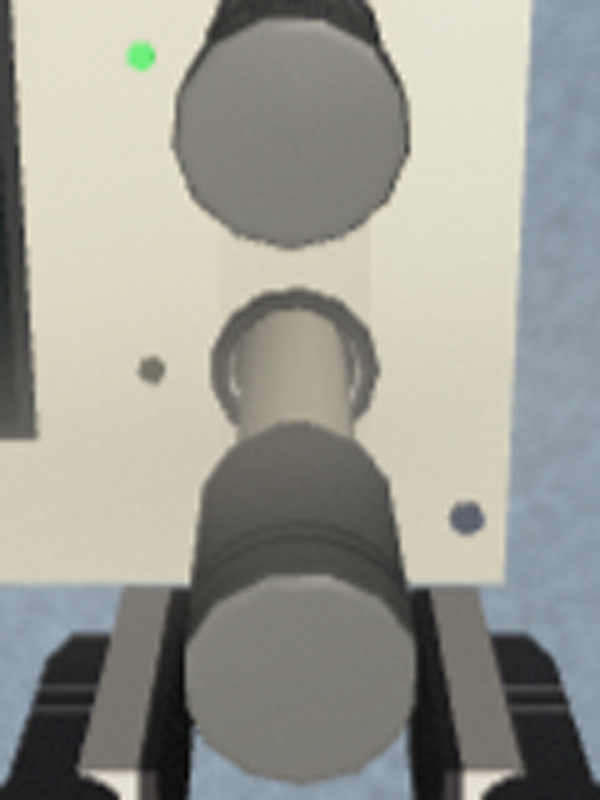

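Request:
servo_tool(moves=[[0.6,0,0,0,1],[0.6,0,0,0,1],[0.6,0,0,0,1],[0.5,0,0,0,1],[0,0,0,0,1],[0,0,0,0,1],[0,0,0,0,1],[0,0,0,0,1],[0,0,0,0,1],[0,0,0,0,1]])

```text
clock: 12.5
tcp_pos: [0.6086, -0.0869, 0.0924]
orientation: [0.561, 0.432, 0.56, -0.431]
wrist_force: [-0.6, -0.2, 5.6]
finger_gap: 0.0238
```

Request:
servo_tool(moves=[[0,0,0,0,-0.1],[0,0,0,0,-0.1],[0,0,0,0,-0.1],[-2,0,0,0,-0.1],[-4,0,0,0,-0.1],[-4,0,0,0,-0.1],[0,0,0,0.129,-0.1],[0,0,0,0.129,-0.1],[0,-2.8,4.9,0,-0.1],[0,-2.8,4.9,0,-0.1]])

```text
clock: 13.75
tcp_pos: [0.5518, -0.1851, 0.1915]
orientation: [0.501, 0.499, 0.501, -0.499]
wrist_force: [0.8, -0.9, -0.3]
finger_gap: 0.047
```

Run:
```python
from h import *
w=optics.read_camera('wrist'); p,Rm,s=tool(); print(p,Rm[:2,1],s['clock'],s['wrist_force'],s['finger_gap'])
g=w['pixels']; cv2.imwrite('pics/w9.png',g)
X=np.array([.4673,-.3306,0]);print(Rm.T@(X-p)*100)
```

```text
[ 0.54851133 -0.19108049  0.19164374] [ 0.99998839 -0.00406944] 13.8 [-2.93099009 -2.86563111  0.51343354] 0.047352837484930646
[19.23283639 -8.01480984 13.91918762]
```

View pics/w9.png

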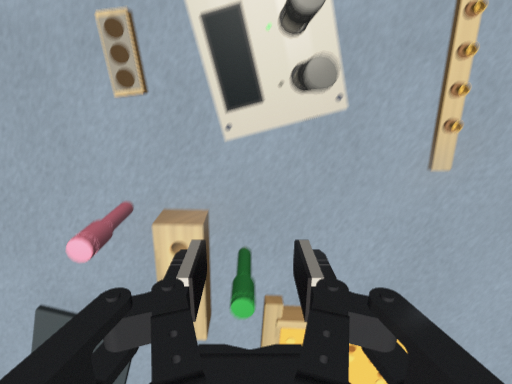

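Request:
servo_tool(moves=[[0,-2.7,4.6,0,-0.1],[0,-2.7,4.6,0,-0.1],[0,-2.6,4.5,0,-0.1],[0,0,0,0,-0.1],[0,0,0,0,-0.1],[2,0,0,0,-0.1],[1,0,0,0,-0.1],[0,0,0,0,-0.1],[0,0,0,0,-0.1],[0,0,0,0,-0.1]])

```text
clock: 15.05
tcp_pos: [0.4727, -0.3219, 0.1626]
orientation: [0.501, 0.5, 0.5, -0.5]
wrist_force: [1.0, 0.1, 0.2]
finger_gap: 0.0474
```

Run:
```python
from h import *
w=optics.read_camera('wrist'); p,Rm,s=tool(); print(p,Rm[:2,1],s['clock'],s['wrist_force'],s['finger_gap'])
g=w['pixels']; cv2.imwrite('pics/w10.png',g)
X=np.array([.4673,-.3306,0]);print(Rm.T@(X-p)*100, proj(w,(.4673,-.3306,.132)))
```

```text
[ 0.47260868 -0.32191739  0.16247442] [9.99999640e-01 1.40556977e-04] 15.1 [0.60683032 0.16222188 0.66021543] 0.04696882421311818
[16.24752513 -0.5445861   0.85814304] [241.97830359 219.96446017]
```

View pics/w10.png

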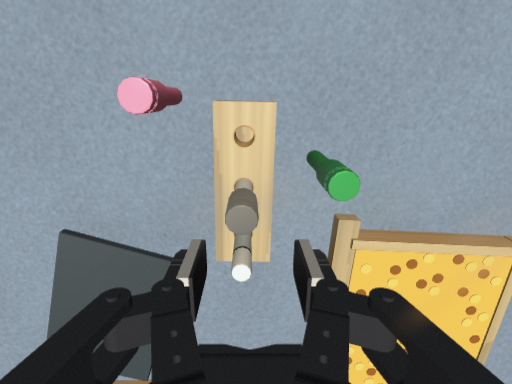

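Run:
```python
from h import *
w=optics.read_camera('wrist'); p,Rm,s=tool(); print(p,s['clock'])
g=w['pixels']; cv2.imwrite('pics/w11.png',cv2.resize(g[90:290,190:300],None,fx=4,fy=4,interpolation=cv2.INTER_CUBIC))
for X in [(.468,-.2786,.05),(.4673,-.3306,.05),(.4673,-.3306,.132),(.4665,-.3825,.124)]: print(X,(proj(w,X)-[190,90])*4)
print(atz(w,(241.5,213),.132))
```

```text
[ 0.47250551 -0.32194057  0.16239994] 15.15
(0.468, -0.2786, 0.05) [217.71193354 186.34737705]
(0.4673, -0.3306, 0.05) [215.8079563 391.7200099]
(0.4673, -0.3306, 0.132) [208.40197938 519.72348704]
(0.4665, -0.3825, 0.124) [207.10078146 732.16189273]
[ 0.46688548 -0.32493857  0.132     ]
```

View pics/w11.png

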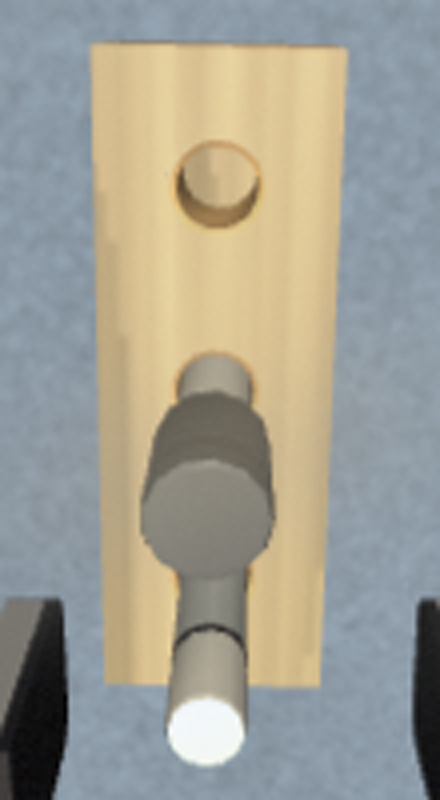

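Request:
servo_tool(moves=[[0,-0.53,0.86,0,-0.1],[0,0,0,0,-0.1],[3,0,0,0,-0.1],[2.5,0,0,0,-0.1],[1.7,0,0,0,-0.1],[0,0,0,0,-0.1],[0,0,0,0,-0.1],[0,0,0,0,1],[0,0,0,0,1],[0,0,0,0,1]], grip_force=35)

```text
clock: 16.4
tcp_pos: [0.4676, -0.331, 0.0911]
orientation: [0.501, 0.5, 0.499, -0.5]
wrist_force: [0.1, -0.2, 6.2]
finger_gap: 0.0238
```

Request:
servo_tool(moves=[[-1,0,0,0,1],[-4,0,0,0,1],[-4,0,0,0,1],[-4,0,0,0,1],[-3,0,0,0,1],[0,1.9,-5.75,0,1],[0,1.9,-5.75,0,1],[0,1.9,-5.75,0,1],[0,1.9,-5.75,0,1],[0,1.9,-5.75,0,1]])

```text
clock: 17.65
tcp_pos: [0.5621, -0.0409, 0.2502]
orientation: [0.5, 0.5, 0.5, -0.5]
wrist_force: [0.8, -0.2, -0.3]
finger_gap: 0.024
```

Request:
servo_tool(moves=[[0,1.9,-5.7,0,1],[0,0,0,-0.129,1],[0,0,0,-0.129,1],[0,0,0,0,1],[0,0,0,0,1],[0,0,0,0,1],[0,0,0,0,1],[0,0,0,0,1],[0,0,0,0,1],[0,0,0,0,1]])

```text
clock: 18.9
tcp_pos: [0.5809, 0.0141, 0.2499]
orientation: [0.56, 0.432, 0.56, -0.432]
wrist_force: [1.1, 0.5, -0.2]
finger_gap: 0.0241
```

Run:
```python
from h import *
w=optics.read_camera('wrist'); p,Rm,s=tool(); print(p,Rm[:2,1],s['clock'],s['wrist_force'],s['finger_gap'])
g=w['pixels']; cv2.imwrite('pics/w12.png',g)
X=np.array([.582,.0142,0.15]);print(Rm.T@(X-p)*100)
```

```text
[0.58091495 0.01413609 0.24988808] [0.96692374 0.25506563] 18.95 [ 0.92117779  0.32355754 -0.59670094] 0.02354703465786161
[9.98880778 0.10643742 0.02216245]
```

View pics/w12.png

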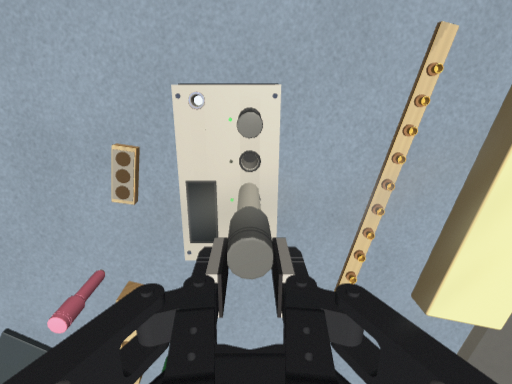

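Request:
servo_tool(moves=[[2,0.1,0,0,1],[4,0,0,0,1],[3,0,0,0,1],[1,0,0,0,1],[0,0,0,0,1],[0,0,0,0,1],[0,0,0,0,1],[0,0,0,0,1],[0,0,0,0,1],[0,0,0,0,1]])

```text
clock: 20.2
tcp_pos: [0.5819, 0.0144, 0.15]
orientation: [0.56, 0.432, 0.56, -0.431]
wrist_force: [0.0, 0.2, 0.6]
finger_gap: 0.0237
```

Run:
```python
from h import *
w=optics.read_camera('wrist'); p,Rm,s=tool(); print(p,s['clock'],s['wrist_force'])
g=w['pixels']
cv2.imwrite('pics/w13.png',cv2.resize(g[120:280,190:310],None,fx=5,fy=5,interpolation=cv2.INTER_CUBIC)[:800])
a=np.linspace(0,6.28,60)
q=np.array([proj(w,np.array([.5811,.0155,.055])+.0105*np.array([np.cos(t),np.sin(t),0])) for t in a]);print(((q.min(0)-[190,120])*5),((q.max(0)-[190,120])*5))
for r,h in [(.009,.007),(.013,.075),(.013,.12)]:
        d=-.0015;q=np.array([proj(w,p+Rm@np.array([.078-h,r*np.cos(t),d+r*np.sin(t)])) for t in a]); print(d,h,'top',((q[:,1].min()-120)*5).round(),'bot',((q[:,1].max()-120)*5).round(),'x',((q[:,0].min()-190)*5).round(),((q[:,0].max()-190)*5).round())
```

```text
[0.58189548 0.0144018  0.14993298] 20.25 [ 0.29990484  0.41160765 -0.18259375]
[239.21000045 263.76725245] [348.95671396 369.20885021]
-0.0015 0.007 top 305.0 bot 402.0 x 245.0 348.0
-0.0015 0.075 top 419.0 bot 600.0 x 198.0 395.0
-0.0015 0.12 top 575.0 bot 798.0 x 169.0 423.0
```

View pics/w13.png

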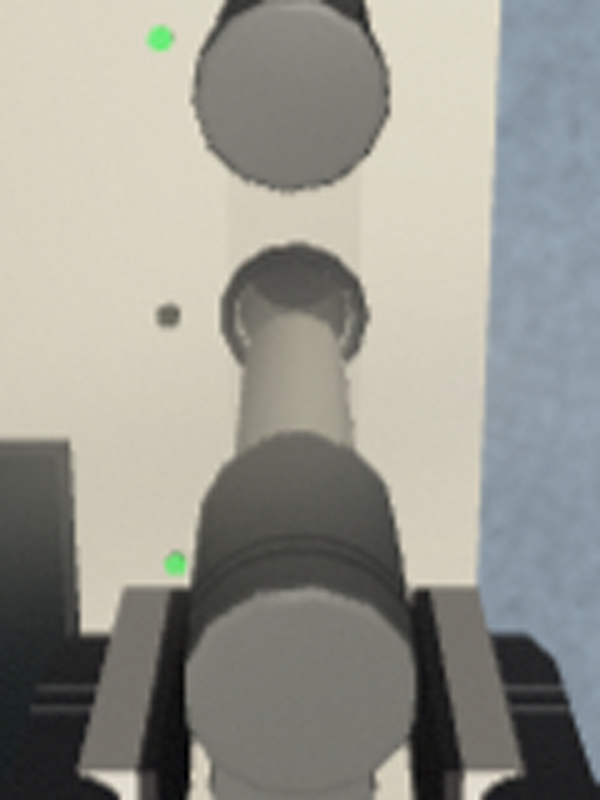

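Request:
servo_tool(moves=[[0,0,-0.13,0,1],[0.7,0,0,0,1],[0.7,0,0,0,1],[0.7,0,0,0,1],[0.7,0,0,0,1],[0.7,0,0,0,1],[0,0,0,0,1],[0,0,0,0,1],[0,0,0,0,1],[0,0,0,0,1]])

```text
clock: 21.5
tcp_pos: [0.5818, 0.0156, 0.1152]
orientation: [0.56, 0.432, 0.56, -0.431]
wrist_force: [0.1, 0.5, -0.3]
finger_gap: 0.0237
```

Run:
```python
from h import *
w=optics.read_camera('wrist'); p,Rm,s=tool(); print(p,s['clock'],s['wrist_force'])
g=w['pixels']
cv2.imwrite('pics/w14.png',cv2.resize(g[120:280,190:310],None,fx=5,fy=5,interpolation=cv2.INTER_CUBIC)[:800])
```

```text
[0.5817563  0.0156321  0.11517244] 21.55 [ 0.06776561 -0.23200818 -0.45752494]
```

View pics/w14.png

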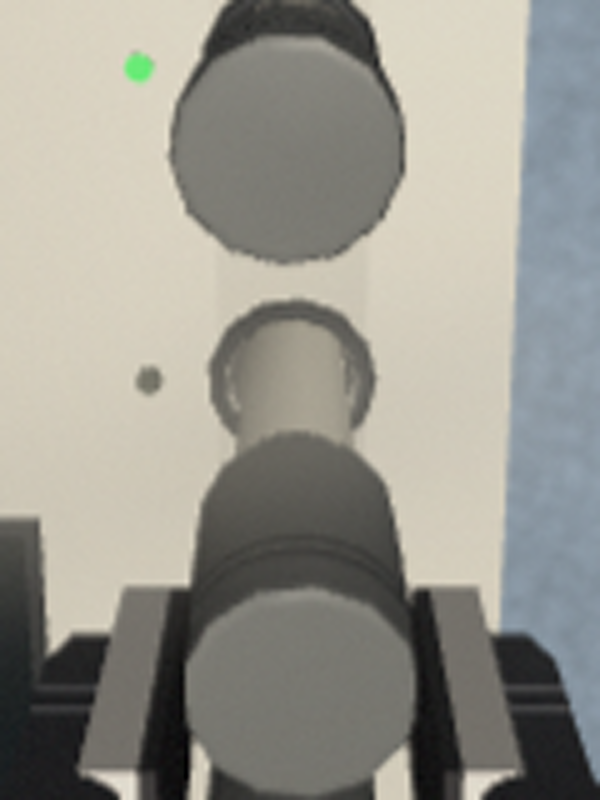

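Request:
servo_tool(moves=[[0.6,0,0,0,1],[0.6,0,0,0,1],[0.6,0,0,0,1],[0.4,0,0,0,1],[0,0,0,0,1],[0,0,0,0,1],[0,0,0,0,-0.1],[0,0,0,0,-0.1],[0,0,0,0,-0.1],[0,0,0,0,-0.1]])

```text
clock: 22.8
tcp_pos: [0.5816, 0.0157, 0.0929]
orientation: [0.56, 0.432, 0.56, -0.431]
wrist_force: [0.1, -0.0, 0.4]
finger_gap: 0.0468
```

Request:
servo_tool(moves=[[-2,0,0,0,-0.1],[-5,0,0,0,-0.1],[-5,0,0,0,-0.1],[0,0,0,0.188,-0.1],[0,0,0,0.188,-0.1],[0,0,0,0.188,-0.1],[0,0,0,0,-0.1],[0,-2.9,-5.1,0,-0.1],[0,-2.9,-5.1,0,-0.1],[0,-2.9,-5.1,0,-0.1]])

```text
clock: 24.05
tcp_pos: [0.5441, 0.1891, 0.2129]
orientation: [0.419, 0.57, 0.419, -0.569]
wrist_force: [0.9, 0.4, -0.6]
finger_gap: 0.047
```

Request:
servo_tool(moves=[[0,-2.9,-5.1,0,-0.1],[0,-2.9,-5.1,0,-0.1],[0,0,0,0,-0.1],[0,0,0,0,-0.1],[0,0,0,0,-0.1],[0,0,0,0,-0.1],[0,0,0,0,-0.1],[0,0,0,0,-0.1],[0,0,0,0,-0.1],[0,0,0,0,-0.1]])

```text
clock: 25.3
tcp_pos: [0.5197, 0.3024, 0.2129]
orientation: [0.418, 0.57, 0.418, -0.57]
wrist_force: [0.1, -0.0, -0.9]
finger_gap: 0.0472
```

Run:
```python
from h import *
w=optics.read_camera('wrist'); p,Rm,s=tool(); print(p,Rm[:2,1],s['clock'],s['wrist_force'],s['finger_gap'])
g=w['pixels']; cv2.imwrite('pics/w15.png',g)
for r in models.pinpoint('stylus',w)[:5]+models.pinpoint('tool_block',w)[:3]: print(r['conf'],r['location'],atz(w,r['location'],.012))
t=optics.read_camera('top');cv2.imwrite('pics/t15.png',cv2.resize(t['pixels'][150:280,130:440],None,fx=2.5,fy=2.5,interpolation=cv2.INTER_CUBIC))
```

```text
[0.51964403 0.30244219 0.21288769] [ 0.95402369 -0.29973122] 25.35 [ 0.82864983 -0.3066616  -0.48060611] 0.046857835835445324
0.77 [244.8, 156.8] [0.51615602 0.31014734 0.012     ]
0.74 [247.1, 154.2] [0.52001514 0.31249221 0.012     ]
```

View pics/w15.png

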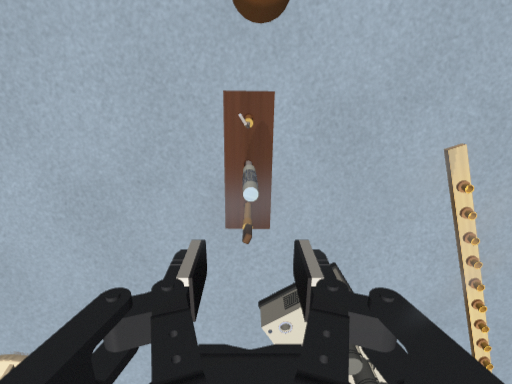

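View pics/t15.png

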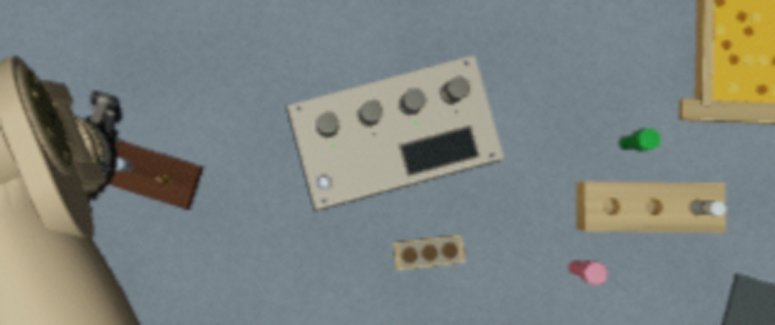

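Run:
```python
from h import *
w=optics.read_camera('wrist'); p,Rm,s=tool()
g=w['pixels']; cv2.imwrite('pics/w16.png',cv2.resize(g[80:255,210:290],None,fx=4.5,fy=4.5,interpolation=cv2.INTER_CUBIC))
for u,z in [((250.5,194),.152),((223,91),.05),((275,91),.05),((270,229),.05),((225,229),.05)]:
    X=atz(w,u,z); print(X.round(4),'tool',(Rm.T@(X-p)*100).round(2))
X=(.5195,.3051)
for z in (.05,.072,.152): print((proj(w,(*X,z))-[210,80])*4.5)
```

```text
[0.5215 0.3041 0.152 ] tool [ 6.09  0.12 -0.21]
[0.5183 0.393  0.05  ] tool [16.29 -2.85 -8.6 ]
[0.5721 0.3762 0.05  ] tool [16.29  2.79 -8.6 ]
[0.5213 0.22   0.05  ] tool [16.29  2.63  7.82]
[0.4672 0.2369 0.05  ] tool [16.29 -3.04  7.83]
[172.68012046 388.63087271]
[172.34829698 408.86870816]
[170.67116177 511.15678876]
```

View pics/w16.png

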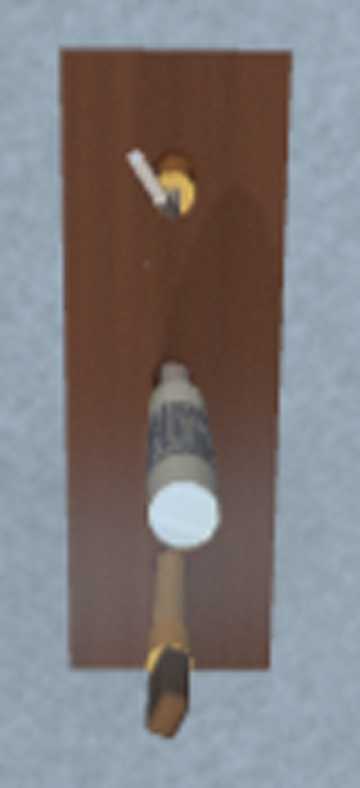

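Request:
servo_tool(moves=[[0,0.05,-0.25,0,-0.1],[3,0,0,0,-0.1],[3,0,0,0,-0.1],[2.5,0,0,0,-0.1],[2,0,0,0,-0.1],[0,0,0,0,-0.1],[0,0,0,0,1],[0,0,0,0,1],[0,0,0,0,1],[0,0,0,0,1]], grip_force=70)

```text
clock: 26.8
tcp_pos: [0.5217, 0.305, 0.1092]
orientation: [0.419, 0.571, 0.418, -0.569]
wrist_force: [0.8, -0.2, 5.2]
finger_gap: 0.0099
```

Run:
```python
from h import *
w=optics.read_camera('wrist'); p,Rm,s=tool(); print(p,Rm[:2,1],s['clock'],s['wrist_force'],s['finger_gap'])
g=w['pixels']; cv2.imwrite('pics/w17.png',g)
```

```text
[0.52171383 0.30498578 0.10911821] [ 0.95399738 -0.29980984] 26.85 [-0.08402711  0.28950136  5.98429895] 0.009994127964974054
```

View pics/w17.png

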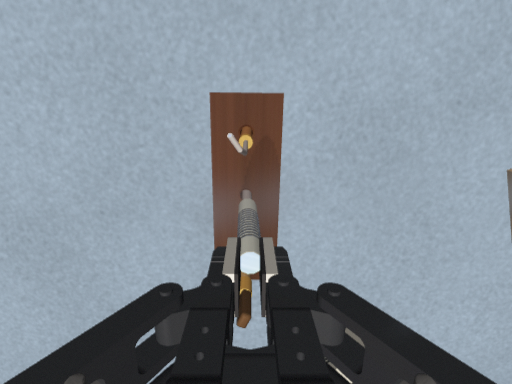

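Request:
servo_tool(moves=[[-1,0,0,0,1],[-3,0,0,0,1],[-4,0,0,0,1],[-4,0,0,0,1],[-3,0,0,0,1],[0,0,0,0,1],[0,1.2,5.75,0,1],[0,1.2,5.75,0,1],[0,1.2,5.75,0,1],[0,1.3,5.75,0,1]])

```text
clock: 28.1
tcp_pos: [0.4974, 0.0689, 0.2564]
orientation: [-0.418, -0.569, -0.419, 0.571]
wrist_force: [0.4, -0.4, -0.9]
finger_gap: 0.0099
```

Request:
servo_tool(moves=[[0,0,0,0,1],[0,0,0,0,1],[2,0,0,0,1],[2,0,0,0,1],[0,0,0,0,1],[0,0,0,0,1],[0,0,0,0,1],[0,0,0,0,1],[0,0,0,0,1],[0,0,0,0,1]])

```text
clock: 29.35
tcp_pos: [0.4988, 0.0704, 0.2181]
orientation: [0.418, 0.57, 0.418, -0.57]
wrist_force: [0.2, 0.1, 0.7]
finger_gap: 0.0102
```

Run:
```python
from h import *
w=optics.read_camera('wrist'); p,Rm,s=tool(); print(p,Rm[:2,1],s['clock'],s['wrist_force'],s['finger_gap'])
g=w['pixels']; cv2.imwrite('pics/w18.png',g)
for n in ['reset_hole']:
    for r in models.pinpoint(n,w)[:5]: X=atz(w,r['location'],.055);print(n,round(r['conf'],2),np.round(r['location'],1),X.round(4),(Rm.T@(X-p)*100).round(2))
cv2.imwrite('pics/w18z.png',cv2.resize(g[100:300,150:350],None,fx=3,fy=3,interpolation=cv2.INTER_CUBIC))
```

```text
[0.49872443 0.07043639 0.21795786] [ 0.95394283 -0.29998845] 29.4 [ 0.46697145  0.16848965 -0.42739744] 0.009999192969044156
reset_hole 0.86 [249.7 168.4] [0.4994 0.0702 0.055 ] [16.3   0.07  0.  ]
```

View pics/w18.png

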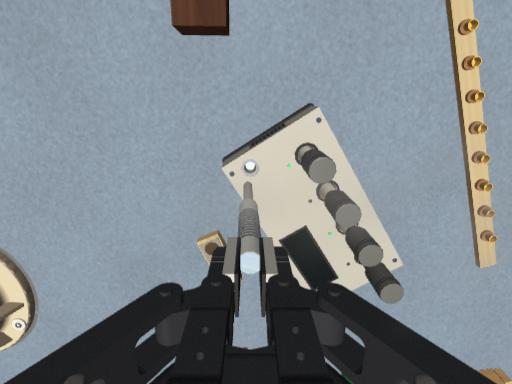

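View pics/w18z.png

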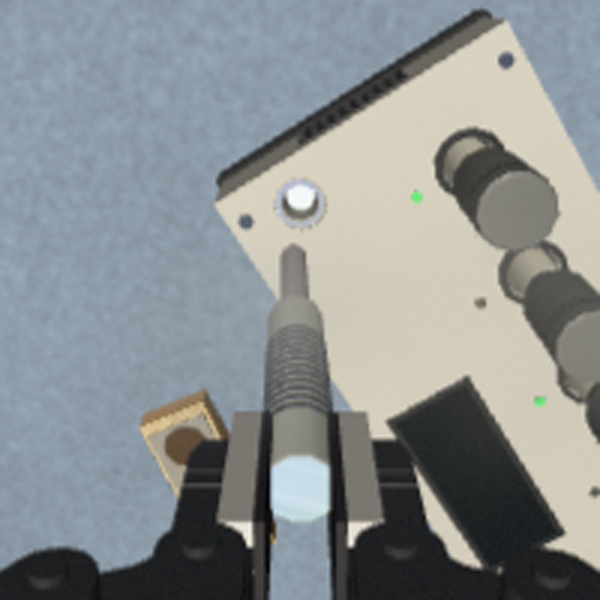

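Run:
```python
from h import *
w=optics.read_camera('wrist'); p,Rm,s=tool(); print(p)
for n,u,z in [('hole',(300,203),.055),('tip',(293.5,249),p[2]-.097),('shank',(293,300),p[2]-.037),('top',(300,488),p[2]+.043)]:
    X=atz(w,np.array(u)/3+[149.7,99.7],z); print(n,X.round(4),(Rm.T@(X-p)*100).round(2))
```

```text
[0.49870302 0.07046193 0.21791988]
hole [0.4997 0.0714 0.055 ] [16.29  0.07 -0.12]
tip [0.4978 0.0724 0.1209] [ 9.7  -0.15 -0.15]
shank [0.4992 0.076  0.1809] [ 3.7  -0.12 -0.54]
top [0.4991 0.0699 0.2609] [-4.3   0.05  0.04]
```

Request:
servo_tool(moves=[[0,0.2,0,0,1],[2,0,0,0,1],[2,0,0,0,1],[1.5,0,0,0,1],[0,0,0,0,1],[0,0,0,0,1],[0,0,0,0,1],[0,0,0,0,1],[0,0,0,0,1],[0,0,0,0,1]])

```text
clock: 30.75
tcp_pos: [0.5007, 0.0699, 0.163]
orientation: [0.418, 0.57, 0.418, -0.57]
wrist_force: [0.1, 0.5, -0.5]
finger_gap: 0.0099
```

Run:
```python
from h import *
w=optics.read_camera('wrist'); p,Rm,s=tool(); print(p,Rm[:2,1],s['clock'],s['wrist_force'],s['finger_gap'])
g=w['pixels']
cv2.imwrite('pics/w19.png',cv2.resize(g[130:280,190:310],None,fx=5,fy=5,interpolation=cv2.INTER_CUBIC)[:750])
a=np.linspace(0,6.28,50)
for d in ((0,0),(-.0015,0),(0,-.001)):
    q=np.array([proj(w,p+Rm@np.array([.097,.002*np.cos(t)+d[0],.002*np.sin(t)+d[1]])) for t in a]);print(((q.min(0)-[190,130])*5),((q.max(0)-[190,130])*5))
```

```text
[0.50062939 0.06993615 0.16294615] [ 0.95400661 -0.29978555] 30.8 [ 0.32558756  0.00621358 -0.2029512 ] 0.010126572183607976
[284.84435531 261.33004529] [305.56393453 281.22032414]
[277.06610705 261.3214303 ] [297.78691573 281.21184058]
[284.83626307 256.32739793] [305.57883425 276.26184268]
```

View pics/w19.png

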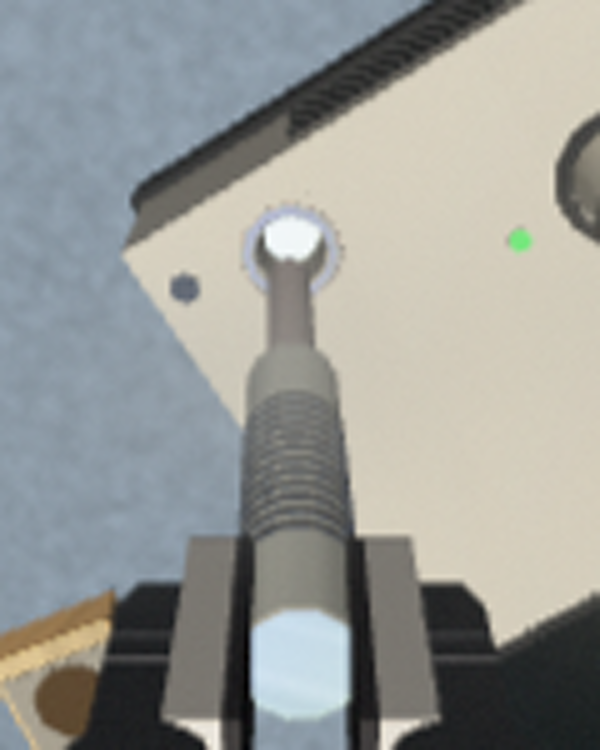

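Run:
```python
from h import *
w=optics.read_camera('wrist'); p,Rm,s=tool()
u=np.array([290,268])/5+[189.9,129.9]; h=np.array([292,252])/5+[189.9,129.9]
for n,u,z in [('tip',u,p[2]-.097),('hole',h,.055)]:
    X=atz(w,u,z); print(n,X.round(4),(Rm.T@(X-p)*100).round(2))
```

```text
tip [0.4998 0.071  0.0659] [ 9.7  -0.11 -0.08]
hole [0.5002 0.071  0.055 ] [10.79 -0.08 -0.09]
```

Request:
servo_tool(moves=[[0.8,0,0,0,1],[0.8,0,0,0,1],[0.6,0,0,0,1],[0,0,0,0,1],[0.3,0,0,0,1],[0.3,0,0,0,1],[0.2,0,0,0,1],[0,0,0,0,1],[0,0,0,0,1],[0,0,0,0,1]])

```text
clock: 32.1
tcp_pos: [0.5012, 0.0699, 0.1335]
orientation: [0.419, 0.57, 0.418, -0.57]
wrist_force: [0.3, -0.3, 4.8]
finger_gap: 0.0102
```

Request:
servo_tool(moves=[[0.2,0,0,0,1],[0.1,0,0,0,1],[0,0,0,0,1],[0,0,0,0,1],[0,0,0,0,1],[0,0,0,0,1],[0,0,0,0,1],[0,0,0,0,1],[0,0,0,0,1],[0,0,0,0,1]])

```text
clock: 33.35
tcp_pos: [0.503, 0.0699, 0.1326]
orientation: [0.42, 0.572, 0.417, -0.568]
wrist_force: [-0.6, -0.3, 15.4]
finger_gap: 0.0099
```

Run:
```python
from h import *
p,Rm,s=tool(); print(p,s['clock'],s['wrist_force'],s['finger_gap'])
```

```text
[0.50299624 0.06985176 0.13263168] 33.35 [-0.63816674 -0.25729681 15.37261092] 0.009852206882285093
```

Run:
```python
from h import *
w=optics.read_camera('wrist');g=w['pixels']
cv2.imwrite('pics/w20.png',cv2.resize(g[80:280,170:370],None,fx=3.5,fy=3.5,interpolation=cv2.INTER_CUBIC)[:600])
t=optics.read_camera('scene');cv2.imwrite('pics/s20.png',cv2.resize(t['pixels'][120:310,60:330],None,fx=2.8,fy=2.8,interpolation=cv2.INTER_CUBIC))
p,Rm,s=tool(); print(p,s['clock'],s['wrist_force'])
```

```text
[0.50300286 0.06986379 0.13259129] 33.45 [-1.08722883 -0.23877506 14.84314658]
```

View pics/w20.png

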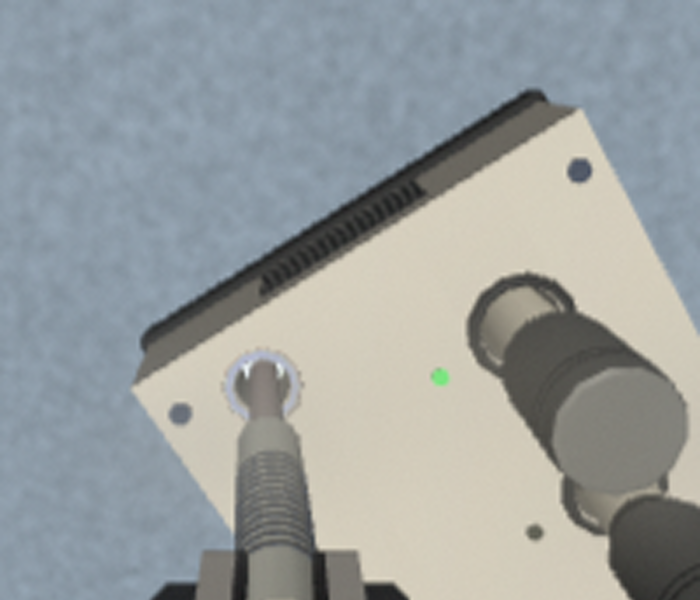

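View pics/s20.png

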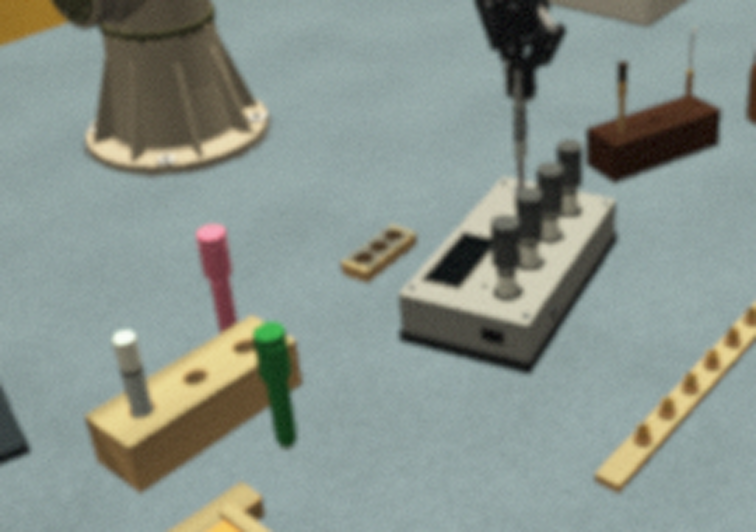

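Run:
```python
from h import *
print(order.hand_in()); p,Rm,s=tool(); print(p,s['clock'],s['wrist_force'],s['finger_gap'])
```

```text
the job is handed in; nothing more can be done
None
the job is handed in; nothing more can be done
```

I docked both sensors in bay 4 and bay 2 and released them. Then I took the stylus from the tool block's centre hole, lowered it into the steel-rimmed hole and pressed the pairing button. I handed the job in at about 33.5 s with the stylus still gripped and pressing. The hand-in reported no verdict.

**Last checks**
- **Button:** the push was about 15 N, against the 6 N needed to bring the button fully down. The last 0.9 mm of travel added about 10 N, so it is on its hard stop.
- **Stylus:** still gripped (finger opening about 10 mm) and standing close to upright in the hole. By my estimate the tip is about 19 mm below the deck.
- **Sensors:** the scene picture shows four sensors upright in the dock at matching heights. The first met the floor with about 5.6 N before release. The second was let go at the equivalent depth.
- **Everything else:** the marker, brush, grafting tool, queen cage and cell bar look undisturbed. The honey jar lay outside the last picture, but the arm never went near it.

**Unclear or slightly off**
- The small indicator light that looks like bay 2's was still dark after docking, while the lights of the two sensors already docked are green. I took the lights as decoration, because depth and force agreed with fully home.
- In the final press the tool moved about 2 mm sideways, which the hole had room for.
- I have no direct readout of the button's travel, so "fully down" is inferred from force and depth.

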